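# Seat the seed bowl on the seeder's drive pegs

### The arm

A 6-joint arm with a two-finger parallel gripper is mounted at the origin on the work surface. World frame = base frame: x ahead of the robot, y to its left, z up, the work surface at z = 0. Lengths are in m, angles in rad, forces in N, time in s.
With the tool pointing down it reaches from about 0.35 to 0.975 m from the base axis. Payload 4.9 kg.
Tool frame: the origin (TCP) lies at the very end of the fingers, on their centre line; the grasp point (between the pads) lies 19 mm behind it; z points along the fingers, y is the line along which they close (so a half turn about z gives the same grasp; the last joint's range is limited). The gripper opens to 85 mm and grips with 20 to 120 N. Pads are 22 mm wide; open, the fingers measure 114 mm over their backs; the gripper's body (76 mm by 85 mm) begins 54 mm behind the grasp point. The pads swing forward as they close: fully open they stand 13 mm farther back than shut.
Start: joints at [1.035, 0.053, 1.613, -0, 1.476, -0.119], TCP at [0.253, 0.571, 0.231] pointing down, gripper open.
Joint ranges: [-3.01, 3.01], [-1.01, 2.22], [0.06, 2.58], [-1.02, 4.17], [0.09, 2.62], [-3.14, 3.14]. Speed limits (rad/s): [2.57, 2.57, 3.14, 3.14, 3.14, 3.14].

### API

Orientations are given as a unit quaternion [w, x, y, z].
In Python, from plant import manip gives the robot as it stands.
- The arm moves only by the shell command python3 -m pendant 'ROWS'. ROWS is JSON, a list of rows, each a list of 3 entries, a list of its own where there are three numbers: the opening, from 0 (shut) to 1 (fully open), then the shift along the tool's x, y, z in units of 12 cm (1.0 is 12 cm), then the turn about the tool's z in units of pi rad (1.0 is pi rad). In form: [[gripper, [dx, dy, dz], roll], ...]. A call has 1 to 10 rows; each row is the pose to reach, as a shift and turn from the pose commanded when the call began, along the tool's axes at that moment, turning the shorter way round; what a row does not reach only later rows make up. A row lasts 1/10 s, in which the tool goes at most 50 mm and 8.59 degrees, less where a joint would pass 70% of its speed; a pose out of reach is approached as far as the arm can. A call with a number of a shift or a turn outside -1 to 1 is refused whole. A call with a gripper value outside its range is refused whole. The fingers move at their own pace and stop on an object; the grip force is fixed at half the most. Time passes only in rows, so rows that repeat a pose let the fingers close. It gives the time, the measured TCP pose, the force, the opening and the grip force at its end, in the units of the state.
- manip.state(): the state, without advancing time (a new reading comes with each control period).
- manip.grab_frame(name): name is "side" or "top" or "wrist"; returns a dict with "img" (400x640x3 uint8, red, green, blue), "fx", "fy", "cx", "cy" (pixels), "eye" and "rotation" of the camera in the world; the wrist camera has in their place "tool_from_camera" (4x4, takes a point from camera to tool coordinates, whose origin is the TCP and whose axes are the flange's). Camera axes: x right, y down, z forward; pixel columns grow to the right and rows downward; lengths in m; the calibration is good to about 2 mm. A picture is of the moment at which its call begins: read the wrist's pose just before it. There is no depth.
- manip.job_done(): hands the job in; it is judged then, once.
The state is a dict: "time": time; "joint_pos": joint angles; "joint_vel": joint speeds; "joint_efforts": joint torques, N m; "tool_pos": TCP position; "tool_rot": TCP orientation; "contact_force": force on the tool from outside, world axes, zero at the start; "ft_torque": the same for the moment, N m; "gripper_width": opening from 0.0 (shut) to 1.0 (fully open); "grasp_force": force on a finger pad.
Only numpy, scipy, OpenCV 4.12 (cv2) and the standard library are available. Lean on these libraries where they do the work, as an engineer would, in place of code of your own. Each camera call takes 0.05 s, during which the arm holds its last target. There are 200 camera calls.

### The job

Make the tray seeder ready: pick up the teal seed bowl by its black grip bar, fit it over the spindle of the green seeder base and, keeping hold of it, feel for the drive pegs by turning it until it drops over them, fully home and level on the metal drive disc. Do not force or drop it; let go only once it is home, and leave the jar, the can and the brush where they are.

Things in the scene. Friction and masses are not known exactly. Their poses are not given: they have to be found in the camera images.
- base: Green box-shaped seeder base, 180 x 160 mm, 60 mm high, fixed; origin at the centre of its underside on the table, z up, -x towards its black control panel. On top, centred, lies an aluminium drive disc, radius 66 mm, its upper face 70 mm above the table, geared (resists turning, 1.2 N m) and stopped at any angle about the vertical; that angle is not reported.
- disc (a point): Centre of the disc's upper face, axes of the base. From it rise a steel spindle (20 mm diameter, straight for 30 mm, then a cone to a 6 mm tip at 40 mm) and four orange drive pegs (14 mm diameter, 12 mm high, chamfered) in a square, at x, y = +-27 mm (38 mm from the axis) in the disc's own unreported angle, so the pattern repeats every 90 degrees.
- bowl: Seed bowl, 0.3 to 0.6 kg, upright on the table; origin at the centre of its underside, z up. Grey square foot 100 x 100 x 15 mm, sides along x and y, open below: a central 23 mm square hole 46 mm deep and four 19 mm square sockets at x, y = +-27 mm, 15 mm deep. Teal dish, 172 mm across the rim, rim 55 mm up. Origin is 82 mm above the table when on the peg tops, 70 mm when home.
- grip (a point): Centre of the bowl's black grip bar, 71 mm above the bowl's origin, axes of the bowl; the bar is 64 mm long along x, 18 mm wide along y, 38 mm tall, on a white column 33 mm square. The bowl drops over the pegs when turned to within about 4 degrees of them.
- jar: Teal seed jar with white cap, 64 mm diameter, 100 mm high; origin at the centre of its underside. To be left alone.
- can: Steel can with paper label, 60 mm diameter, 90 mm high; origin at the centre of its underside. To be left alone.
- brush: Wooden hand brush lying along its x axis, origin at its underside. To be left alone.
There are look-alikes about, which are no part of the job. Of the things shaped like the base, the green one is meant.

How it is judged:
On the way:
1. the bowl is fully home over the pegs while still held by the gripper (z of bowl in the frame of base between 0.066 and 0.073 m and horizontal distance between bowl and base below 0.005 m and angle between bowl's own z axis and vertical below 0.05 rad and contact force between the fingers and bowl above 1 N), for 0.1 s.
At the end, for the whole second after the job is handed in: The bowl sits fully home on the drive disc: its origin 66 to 73 mm above the base's origin, within 5 mm of the base's axis, level within 0.05 rad, at rest and released (z of bowl in the frame of base between 0.066 and 0.073 m and horizontal distance between bowl and base below 0.005 m and angle between bowl's own z axis and vertical below 0.05 rad and linear speed of bowl below 0.02 m/s and angular speed of bowl below 0.1 rad/s); the robot touches nothing.
It fails at once if the jar is moved by more than 30 mm (distance of jar from where it was at the start of the episode above 0.03 m).
It fails at once if the can is moved by more than 30 mm (distance of can from where it was at the start of the episode above 0.03 m).
It fails at once if the brush is moved by more than 30 mm (distance of brush from where it was at the start of the episode above 0.03 m).
It fails at once if the bowl is forced or dropped onto the base (more than 110 N between them) (contact force between bowl and base above 110 N).
It also fails if it takes over 58 s, if anything falls off the work surface, if the arm or the gripper's body presses on something with over 40 N, if the wrist force passes 120 N, or if a joint passes its speed limit or range.

## Working session

There is one attempt and no reset: what is moved stays moved. The work goes in short steps, Python scripts to look and compute and a shell command to move; the robot and the scene stay as the last step left them, time stands still between calls to the robot, and variables do not carry over. Pictures are saved under pics/ and viewed, at most 10 in all, crops included, and the job is handed in when it is done.

```bash
mkdir -p pics; ls; cat > h.py <<'E'
import numpy as np, cv2
from plant import manip
from scipy.spatial.transform import Rotation as R
def Rq(q): return R.from_quat([q[1],q[2],q[3],q[0]]).as_matrix()
def grab(n):
    s=manip.state(); f=manip.grab_frame(n)
    if n=="wrist":
        T=np.array(f["tool_from_camera"]); A=Rq(s["tool_rot"])
        f["E"]=A@T[:3,3]+np.array(s["tool_pos"]); f["Rm"]=A@T[:3,:3]
    else:
        f["E"]=np.array(f["eye"]); r=np.array(f["rotation"]); f["Rm"]=r if r.shape==(3,3) else Rq(r)
    return f
def ray(f,u,v):
    d=f["Rm"]@np.array([(u-f["cx"])/f["fx"],(v-f["cy"])/f["fy"],1]); return f["E"],d/np.linalg.norm(d)
def onplane(f,u,v,z):
    e,d=ray(f,u,v); return e+d*(z-e[2])/d[2]
def cross(r1,r2):
    (a,d),(b,e)=r1,r2
    t=np.linalg.lstsq(np.c_[d,-e],b-a,rcond=None)[0]; p,q=a+d*t[0],b+e*t[1]
    return (p+q)/2,np.linalg.norm(p-q)
def proj(f,p):
    c=f["Rm"].T@(np.array(p)-f["E"]); return c[0]/c[2]*f["fx"]+f["cx"],c[1]/c[2]*f["fy"]+f["cy"]
def save(f,n): cv2.imwrite("pics/"+n,cv2.cvtColor(f["img"],cv2.COLOR_RGB2BGR))
E
python3 - <<'E'
from h import *
import pickle
F={}
for n in("side","top","wrist"):
    F[n]=f=grab(n); print(n,f["fx"],f["E"].round(3),f["Rm"].round(2).tolist())
pickle.dump(F,open("f0.pkl","wb"))
cv2.imwrite("pics/a.png",cv2.cvtColor(F["top"]["img"],cv2.COLOR_RGB2BGR))
cv2.imwrite("pics/b.png",cv2.cvtColor(F["side"]["img"],cv2.COLOR_RGB2BGR))
print(manip.state())
E
```

```text
pics
side 424.3631486536904 [-0.297 -0.843  0.765] [[0.69, -0.37, 0.62], [-0.72, -0.34, 0.61], [-0.02, -0.87, -0.5]]
top 492.3990420563853 [ 0.279 -0.011  1.753] [[-0.03, -0.99, 0.14], [-1.0, 0.03, -0.0], [-0.0, -0.14, -0.99]]
wrist 345.9716808414641 [0.18  0.604 0.374] [[0.4, 0.87, 0.28], [0.91, -0.38, -0.13], [-0.0, 0.31, -0.95]]
{'time': 0.15, 'joint_pos': array([ 1.03500938e+00,  5.32057413e-02,  1.61397897e+00,  8.22232348e-06,
        1.47602571e+00, -1.19006775e-01]), 'joint_vel': array([-3.08248447e-04, -1.32157600e-03, -4.33146730e-03,  1.02471286e-03,
        3.75809441e-05, -1.04554744e-03]), 'joint_efforts': array([ 1.02152459e-03, -3.94238913e+01, -3.70723379e+01, -1.28004731e-04,
        4.62839918e-03, -1.54056335e-05]), 'tool_pos': array([0.25275932, 0.57107056, 0.2303449 ]), 'tool_rot': array([-2.63995277e-04,  2.06885399e-01,  9.78364849e-01, -7.64602049e-04]), 'contact_force': array([-1.00027375,  0.76566375,  0.16095829]), 'ft_torque': array([-0.05100104,  0.00089301, -0.03642479]), 'grasp_force': 0.0, 'gripper_width': 0.9999562618843412}
```

View pics/a.png

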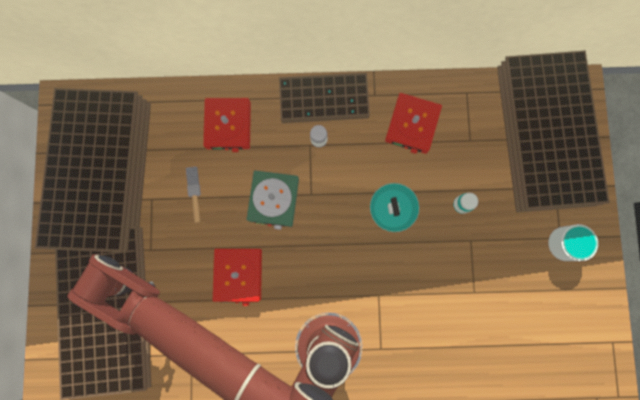

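View pics/b.png

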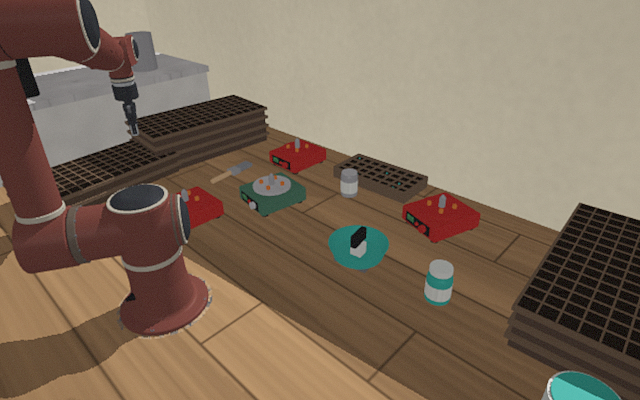

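The top view shows the teal bowl with its black bar at (394,207) and the green base at (272,198). The other base-shaped units, at (228,123), (414,123) and (237,275), are red. Only the green one fits the description. The jar is at (466,203), the can at (319,135) and the brush at (195,195). The teal bucket at (573,243) has no bar, so it isn't the bowl.

```bash
python3 - <<'E'
from h import *
import pickle
F=pickle.load(open("f0.pkl","rb"));t,s=F["top"],F["side"]
def blob(f,m,box):
    x0,y0,x1,y1=box; k=np.zeros(m.shape,np.uint8); k[y0:y1,x0:x1]=m[y0:y1,x0:x1]
    n,l,st,c=cv2.connectedComponentsWithStats(k); i=1+np.argmax(st[1:,4]); ys,xs=np.where(l==i)
    return c[i],st[i,4],np.c_[xs,ys].astype(np.float32)
def dark(f): return (f["img"].max(2)<60)
def teal(f):
    h=cv2.cvtColor(f["img"],cv2.COLOR_RGB2HSV); return (h[...,0]>82)&(h[...,0]<95)&(h[...,1]>120)
def green(f):
    h=cv2.cvtColor(f["img"],cv2.COLOR_RGB2HSV); return (h[...,0]>65)&(h[...,0]<82)&(h[...,1]>80)
ct,a,pt=blob(t,dark(t),(375,188,415,228)); cs,b,ps=blob(s,dark(s),(335,220,380,262))
print("bar",ct,a,cs,b,cross(ray(t,*ct),ray(s,*cs)),cv2.minAreaRect(pt),cv2.fitLine(pt,2,0,.01,.01).ravel())
for z in(.055,.071,.09): print(z,onplane(t,*ct,z).round(3))
c,a,p=blob(t,teal(t),(360,175,430,240));(x,y),r=cv2.minEnclosingCircle(p);print("rim",x,y,r,onplane(t,x,y,.055).round(3))
c,a,p=blob(t,green(t),(235,160,310,235));r=cv2.minAreaRect(p);print("base",r,onplane(t,*r[0],.06).round(3)); B=cv2.boxPoints(r);print([onplane(t,*q,.06)[:2].round(3).tolist() for q in B])
im=cv2.cvtColor(t["img"],cv2.COLOR_RGB2BGR)
im=cv2.resize(im[160:240,235:435],None,fx=4,fy=4,interpolation=cv2.INTER_CUBIC);cv2.imwrite("pics/c.png",im)
E
```

```text
bar [394.8 206.2] 60 [357.87264151 236.78773585] 212 (array([ 0.47231196, -0.2445105 ,  0.07189291]), np.float64(0.0027553999636984383)) ((394.7587890625, 206.16470336914062), (16.269786834716797, 3.579352855682373), 77.47119140625) [2.0884125e-01 9.7794956e-01 3.9479999e+02 2.0620000e+02]
0.055 [ 0.475 -0.248  0.055]
0.071 [ 0.473 -0.246  0.071]
0.09 [ 0.471 -0.243  0.09 ]
rim 394.2567443847656 206.85134887695312 23.721038818359375 [ 0.473 -0.246  0.055]
base ((289.70001220703125, 214.10003662109375), (4.427187919616699, 6.324554920196533), 71.56504821777344) [0.458 0.117 0.06 ]
[[0.462, 0.13], [0.469, 0.109], [0.454, 0.104], [0.448, 0.125]]
```

View pics/c.png

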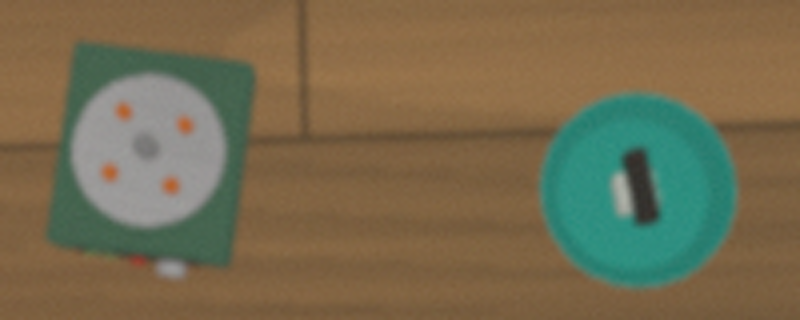

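The crop confirms it: the green base is on the left, with its disc centre at about (272,197) in the full image and four orange pegs. On the right is the teal bowl with the black bar. I'll move above the base first and take wrist views there.

```bash

python3 -m pendant '[[1,[-0.81,-0.55,0],0],[1,[-0.81,-0.55,0],0],[1,[-0.81,-0.55,0],0],[1,[-0.81,-0.55,0],0]]' && python3 -m pendant '[[1,[-0.81,-0.55,0],0],[1,[-0.81,-0.55,0],0],[1,[-0.81,-0.55,0],0],[1,[-0.81,-0.55,0],0]]' && python3 -m pendant '[[1,[-0.81,-0.55,0],0],[1,[-0.81,-0.55,0],0],[1,[-0.81,-0.55,0],0],[1,[-0.81,-0.55,0],0],[1,[-0.81,-0.55,0],0],[1,[-0.81,-0.55,0],0]]'
python3 - <<'E'
from h import *
import pickle
f=grab("wrist");pickle.dump(f,open("w1.pkl","wb"));save(f,"w1.png")
E
python3 -m pendant '[[1,[-0.6,-0.4,-0.4],0],[1,[-0.6,-0.4,-0.4],0],[1,[-0.6,-0.4,-0.4],0],[1,[-0.6,-0.4,-0.4],0],[1,[-0.6,-0.4,-0.4],0],[1,[-0.6,-0.4,-0.4],0]]'
python3 - <<'E'
from h import *
import pickle
f=grab("wrist");pickle.dump(f,open("w2.pkl","wb"));save(f,"w2.png")
a=cv2.imread("pics/w1.png");b=cv2.imread("pics/w2.png")
cv2.imwrite("pics/w12.png",cv2.resize(np.hstack([a,b]),(800,250),interpolation=cv2.INTER_AREA))
E
```

```text
time: 0.55
tool_pos: [0.3162, 0.4702, 0.2311]
tool_rot: [-0.0, 0.209, 0.978, -0.0]
contact_force: [-0.6, 0.3, -1.2]
gripper_width: 1.002
grasp_force: 0.0
time: 0.95
tool_pos: [0.3781, 0.3715, 0.2313]
tool_rot: [-0.0, 0.208, 0.978, 0.0]
contact_force: [-0.4, 0.3, -0.4]
gripper_width: 1.0
grasp_force: 0.0
time: 1.55
tool_pos: [0.4388, 0.274, 0.2312]
tool_rot: [-0.0, 0.206, 0.979, 0.0]
contact_force: [0.5, 0.8, 0.2]
gripper_width: 1.0
grasp_force: 0.0
time: 2.2
tool_pos: [0.4847, 0.2004, 0.2779]
tool_rot: [-0.001, 0.206, 0.979, -0.0]
contact_force: [-0.1, -0.1, 0.0]
gripper_width: 0.999
grasp_force: 0.0
```

View pics/w12.png

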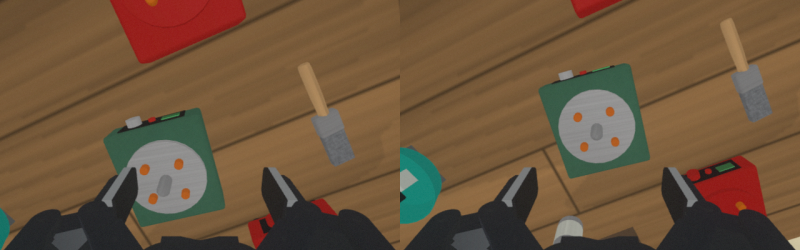

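Both wrist views show the green base, its disc and its four orange pegs in full. In full pixels the disc centre is near (265,285) in the first view and (317,205) in the second.

```bash
cat > base.py <<'E'
from h import *
import pickle
def pegs(f,c,rad):
    h=cv2.cvtColor(f["img"],cv2.COLOR_RGB2HSV)
    m=((h[...,0]>5)&(h[...,0]<20)&(h[...,1]>170)&(h[...,2]>140)).astype(np.uint8)
    n,l,st,ce=cv2.connectedComponentsWithStats(m)
    return [ce[i] for i in range(1,n) if st[i,4]>20 and np.hypot(*(ce[i]-c))<rad]
def disc(f,c,rad):
    h=cv2.cvtColor(f["img"],cv2.COLOR_RGB2HSV)
    k=np.zeros(h.shape[:2],np.uint8);cv2.circle(k,c,rad,1,-1)
    m=((h[...,1]<60)&(h[...,2]>120)).astype(np.uint8)*k
    cs,_=cv2.findContours(m,0,1); q=max(cs,key=cv2.contourArea); return cv2.fitEllipse(cv2.convexHull(q))
if __name__=="__main__":
    A,B=(pickle.load(open(n,"rb")) for n in("w1.pkl","w2.pkl"))
    pa,pb=pegs(A,(265,285),70),pegs(B,(317,205),70)
    print(len(pa),len(pb)); P=[]
    for p in pa:
        r=[cross(ray(A,*p),ray(B,*q)) for q in pb]; b=min(r,key=lambda x:x[1]+abs(x[0][2]-.08)); P.append(b[0]); print(b[0].round(4),b[1].round(4))
    for F,pp in((A,pa),(B,pb)):
        Q=np.array([onplane(F,*q,.078) for q in pp])[:,:2]; c=Q.mean(0); v=Q-c
        print("ctr",c.round(4),"rad",np.hypot(*v.T).round(4),"ang",np.degrees(np.arctan2(v[:,1],v[:,0])).round(1)%90)
    for F,c in((A,(265,285)),(B,(317,205))): e=disc(F,c,75); print("disc",e,onplane(F,*e[0],.07).round(4))
E
python3 base.py
python3 -m pendant '[[1,[-0.2,-0.95,0],-0.5],[1,[-0.2,-0.95,0],0.4],[1,[-0.2,-0.95,0],0.4],[1,[-0.2,-0.95,0],0.4],[1,[-0.2,-0.95,0],0.4],[1,[-0.2,-0.95,0],0.4],[1,[-0.2,-0.95,0],0.4],[1,[-0.2,-0.95,0],0.4],[1,[-0.2,-0.95,0],0.4],[1,[-0.2,-0.95,0],0.4]]'
```

```text
4 4
[0.4978 0.2131 0.076 ] 0.0001
[0.4851 0.1605 0.076 ] 0.0001
[0.5501 0.2005 0.0764] 0.0001
[0.5372 0.1482 0.0767] 0.0001
ctr [0.5167 0.1813] rad [0.038 0.038 0.038 0.038] ang [31.4 31.4 31.4 31.5]
ctr [0.5171 0.1808] rad [0.0379 0.038  0.0381 0.0379] ang [31.4 31.6 31.4 31.2]
disc ((263.1914978027344, 282.7126159667969), (116.05683898925781, 138.396484375), 92.81765747070312) [0.512  0.1808 0.07  ]
disc ((314.598876953125, 201.64781188964844), (117.49739837646484, 122.4679946899414), 92.88185119628906) [0.5138 0.1824 0.07  ]
time: 3.25
tool_pos: [0.4612, 0.0861, 0.2786]
tool_rot: [-0.0, 0.729, 0.684, -0.0]
contact_force: [-0.6, 0.3, 0.1]
gripper_width: 1.002
grasp_force: 0.0
```

```bash

python3 -m pendant '[[1,[-0.92,0.09,0],0],[1,[-0.92,0.09,0],0],[1,[-0.92,0.09,0],0],[1,[-0.92,0.09,0],0]]' >/dev/null && python3 -m pendant '[[1,[-0.92,0.09,0],0],[1,[-0.92,0.09,0],0],[1,[-0.92,0.09,0],0],[1,[-0.92,0.09,0],0]]'
python3 - <<'E'
from h import *
import pickle
f=grab("wrist");pickle.dump(f,open("w3.pkl","wb"));save(f,"w3.png")
E
python3 -m pendant '[[1,[-0.92,0.09,0],0.41],[1,[-0.92,0.09,0],0.41],[1,[-0.92,0.09,0],0.41],[1,[-0.92,0.09,0],0.41],[1,[-0.92,0.09,0],0.41],[1,[-0.92,0.09,0],0.41],[1,[-0.92,0.09,0],0.41],[1,[-0.92,0.09,0],0.41],[1,[-0.92,0.09,0],0.41],[1,[-0.92,0.09,0],0.41]]'
python3 - <<'E'
from h import *
import pickle
f=grab("wrist");pickle.dump(f,open("w4.pkl","wb"));save(f,"w4.png")
a=cv2.imread("pics/w3.png");b=cv2.imread("pics/w4.png")
cv2.imwrite("pics/w34.png",cv2.resize(np.hstack([a,b]),(800,250),interpolation=cv2.INTER_AREA))
E
```

```text
time: 4.05
tool_pos: [0.4704, -0.136, 0.2789]
tool_rot: [-0.001, 0.728, 0.686, 0.0]
contact_force: [0.6, 0.8, -1.0]
gripper_width: 1.0
grasp_force: 0.0
time: 5.1
tool_pos: [0.4753, -0.2448, 0.2793]
tool_rot: [-0.0, 0.994, 0.113, 0.0]
contact_force: [-0.4, -0.3, -0.3]
gripper_width: 0.994
grasp_force: 0.0
```

View pics/w34.png

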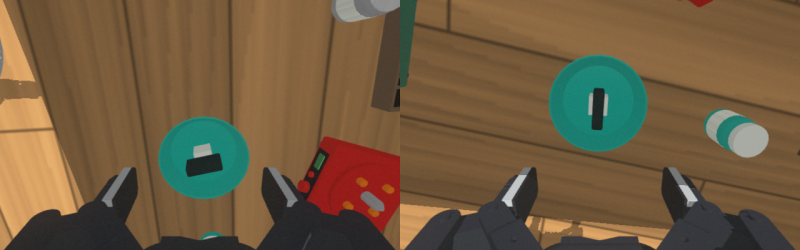

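The left view shows the bar at about (326,264). The right view shows it at (316,174), along the tool's x as wanted, and the jar stands well clear at (590,215).

```bash
cat > bowl.py <<'E'
from h import *
import pickle
def comp(m,c):
    n,l,st,ce=cv2.connectedComponentsWithStats(m.astype(np.uint8)); i=l[c[1],c[0]]; ys,xs=np.where(l==i); return np.c_[xs,ys].astype(np.float32)
o=[]
for n,c in(("w3.pkl",(326,264)),("w4.pkl",(316,174))):
    f=pickle.load(open(n,"rb")); p=comp(f["img"].max(2)<70,c); r=cv2.minAreaRect(p)
    h=cv2.cvtColor(f["img"],cv2.COLOR_RGB2HSV); t=((h[...,0]>80)&(h[...,0]<95)&(h[...,1]>100)).astype(np.uint8)
    n_,l,st,ce=cv2.connectedComponentsWithStats(t); 
    d=[np.hypot(*(ce[i]-c))+1e3*(st[i,4]<2000) for i in range(n_)]; ys,xs=np.where(l==np.argmin(d))
    e=cv2.fitEllipse(cv2.convexHull(np.c_[xs,ys].astype(np.float32)))
    Q=np.array([onplane(f,*q,.09) for q in p])[:,:2]; rw=cv2.minAreaRect(Q.astype(np.float32)*1000)
    print("px",r,"world z.09",rw,"rim",e,onplane(f,*e[0],.055).round(4)); o.append((f,r[0],e[0]))
for k in(1,2): print(cross(ray(o[0][0],*o[0][k]),ray(o[1][0],*o[1][k])))
s=manip.state(); A=Rq(s["tool_rot"]);print(A.round(3),s["tool_pos"])
E
python3 bowl.py
```

```text
px ((325.06683349609375, 263.82452392578125), (27.280757904052734, 58.27769470214844), 78.36637115478516) world z.09 ((471.0554504394531, -234.10995483398438), (62.982486724853516, 32.47724151611328), 9.565469741821289) rim ((325.753173828125, 252.0601806640625), (131.08224487304688, 144.47633361816406), 88.42434692382812) [ 0.4724 -0.2372  0.055 ]
px ((316.448974609375, 174.04627990722656), (17.41831398010254, 66.45756530761719), 2.7927024364471436) world z.09 ((474.79669189453125, -241.95973205566406), (67.16990661621094, 17.022092819213867), 9.930160522460938) rim ((316.4364929199219, 164.60751342773438), (154.27647399902344, 157.0699920654297), 94.76470947265625) [ 0.4779 -0.2412  0.055 ]
(array([ 0.47139467, -0.2428698 ,  0.0726048 ]), np.float64(0.0008114654125719634))
(array([ 0.47382564, -0.24229497,  0.04292457]), np.float64(0.0032957016433142155))
[[ 0.974  0.226  0.   ]
 [ 0.226 -0.974  0.001]
 [ 0.    -0.001 -1.   ]] [ 0.4752014  -0.2451019   0.27928651]
```

```bash

python3 -m pendant '[[1,[-0.013,-0.025,0.4],0.018],[1,[-0.013,-0.025,0.8],0.018],[1,[-0.013,-0.025,1.0],0.018],[1,[-0.013,-0.025,1.0],0.018]]' && python3 -m pendant '[[1,[0,0,0.25],0],[1,[0,0,0.5],0],[1,[0,0,0.75],0],[1,[0,0,0.87],0],[1,[0,0,0.87],0],[1,[0,0,0.87],0]]' && python3 -m pendant '[[0.6,[0,0,0],0],[0.4,[0,0,0],0],[0,[0,0,0],0],[0,[0,0,0],0],[0,[0,0,0],0],[0,[0,0,0],0],[0,[0,0,0],0],[0,[0,0,0],0]]'
```

```text
time: 5.55
tool_pos: [0.47, -0.2416, 0.1542]
tool_rot: [-0.003, 0.996, 0.085, -0.004]
contact_force: [-0.2, -0.3, -0.4]
gripper_width: 0.999
grasp_force: 0.0
time: 6.15
tool_pos: [0.4736, -0.2451, 0.0568]
tool_rot: [0.001, 0.996, 0.084, 0.001]
contact_force: [-0.0, -1.0, -0.5]
gripper_width: 1.002
grasp_force: 0.0
time: 6.95
tool_pos: [0.4726, -0.2445, 0.0554]
tool_rot: [-0.0, 0.997, 0.084, 0.0]
contact_force: [-0.9, 2.9, 4.6]
gripper_width: 0.204
grasp_force: 60.6
```

```bash

python3 -m pendant '[[0,[0,0,-0.1],0],[0,[0,0,-0.25],0],[0,[0,0,-0.5],0],[0,[0,0,-0.75],0],[0,[0,0,-1],0],[0,[0,0,-1],0]]' && python3 -m pendant '[[0,[0.03,-0.1,-0.1],0],[0,[0.1,-0.35,-0.2],0],[0,[0.16,-0.6,-0.25],0],[0,[0.24,-0.86,-0.25],0]]' && python3 -m pendant '[[0,[0.06,-0.25,0],0],[0,[0.12,-0.5,0],0],[0,[0.18,-0.75,0],0],[0,[0.24,-0.86,0],0]]'  && python3 -m pendant '[[0,[0.06,-0.25,0],0],[0,[0.12,-0.5,0],0],[0,[0.18,-0.75,0],0],[0,[0.24,-0.86,0],0]]' && python3 -m pendant '[[0,[0.06,-0.25,0],0],[0,[0.12,-0.5,0],0],[0,[0.18,-0.75,0],0],[0,[0.23,-0.85,0],0],[0,[0.23,-0.85,0],0],[0,[0.23,-0.85,0],0]]' && python3 -m pendant '[[0,[0,0,0],-0.04],[0,[0,0,0],-0.08],[0,[0,0,0],-0.12],[0,[0,0,0],-0.16],[0,[0,0,0],-0.2],[0,[0,0,0],-0.24],[0,[0,0,0],-0.28],[0,[0,0,0],-0.32],[0,[0,0,0],-0.35],[0,[0,0,0],-0.37]]' && python3 -m pendant '[[0,[0,0,0],0],[0,[0,0,0],0],[0,[0,0,0],0]]'
python3 - <<'E'
from h import *
import pickle
F={n:grab(n) for n in("wrist","side","top")}
pickle.dump(F,open("f1.pkl","wb"))
for n in F: save(F[n],"h_"+n+".png")
w=cv2.imread("pics/h_wrist.png");s=cv2.imread("pics/h_side.png")[100:260,180:380];t=cv2.imread("pics/h_top.png")[140:250,200:340]
cv2.imwrite("pics/h.png",np.vstack([cv2.resize(w[:320],(800,400)),np.hstack([cv2.resize(s,(400,200)),cv2.resize(t,(400,200))])]))
s=manip.state();print(s["joint_pos"],s["tool_pos"],Rq(s["tool_rot"]).round(4))
E
```

```text
time: 7.55
tool_pos: [0.4744, -0.2463, 0.1794]
tool_rot: [0.003, 0.996, 0.084, 0.003]
contact_force: [1.6, -1.6, -4.6]
gripper_width: 0.203
grasp_force: 59.4
time: 7.95
tool_pos: [0.4828, -0.1363, 0.2036]
tool_rot: [-0.001, 0.997, 0.083, -0.001]
contact_force: [-0.2, 0.1, -5.0]
gripper_width: 0.201
grasp_force: 59.9
time: 8.35
tool_pos: [0.4928, -0.0283, 0.202]
tool_rot: [-0.001, 0.996, 0.085, -0.002]
contact_force: [0.5, -0.5, -4.9]
gripper_width: 0.205
grasp_force: 60.0
time: 8.75
tool_pos: [0.504, 0.0778, 0.2021]
tool_rot: [-0.001, 0.996, 0.085, -0.002]
contact_force: [0.3, -0.3, -5.1]
gripper_width: 0.202
grasp_force: 60.4
time: 9.35
tool_pos: [0.5158, 0.1796, 0.2037]
tool_rot: [0.001, 0.996, 0.084, -0.001]
contact_force: [0.0, 0.2, -4.3]
gripper_width: 0.208
grasp_force: 60.6
time: 10.35
tool_pos: [0.5161, 0.1787, 0.2045]
tool_rot: [0.0, 0.787, 0.617, -0.001]
contact_force: [0.4, -0.5, -5.6]
gripper_width: 0.2
grasp_force: 60.6
time: 10.65
tool_pos: [0.5162, 0.1797, 0.2048]
tool_rot: [0.0, 0.788, 0.616, -0.0]
contact_force: [0.3, -0.2, -4.6]
gripper_width: 0.2
grasp_force: 60.6
[ 1.99593073e-01 -1.16855916e-01  1.82299029e+00 -1.16025436e-04
  1.43551016e+00  4.41280306e-01] [0.51622292 0.18009501 0.20487618] [[ 2.393e-01  9.709e-01 -0.000e+00]
 [ 9.709e-01 -2.393e-01 -1.000e-04]
 [-1.000e-04  0.000e+00 -1.000e+00]]
```

View pics/h.png

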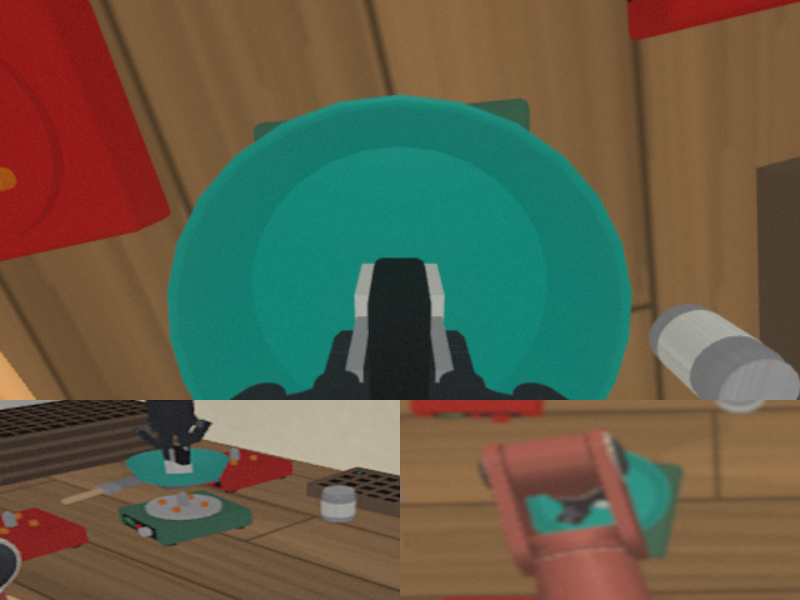

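The bowl hangs level in the grip over the green base. In the wrist view the rim arc runs from about (135,240), over the top at (320,77), to (505,240) in full pixels. I'll fit the rim circle in the tool frame to get the bowl's offset from the TCP.

```bash
cat > rim.py <<'E'
from h import *
import pickle
from scipy.optimize import least_squares
def rimctr(f,s):
    h=cv2.cvtColor(f["img"],cv2.COLOR_RGB2HSV); m=((h[...,0]>82)&(h[...,0]<95)&(h[...,1]>120)).astype(np.uint8)
    m=cv2.morphologyEx(m,cv2.MORPH_OPEN,np.ones((3,3))); cs,_=cv2.findContours(m,0,1); q=max(cs,key=cv2.contourArea)
    q=cv2.convexHull(q); k=np.zeros(m.shape,np.uint8); cv2.drawContours(k,[q],0,1,-1)
    P=[]
    for v in range(85,300,3):
        xs=np.where(k[v])[0]
        if len(xs): P+= [(xs[0]-.5,v),(xs[-1]+.5,v)]
    for u in range(230,410,4): P.append((u,np.where(k[:,u])[0][0]-.5))
    W=np.array([onplane(f,*p,s["tool_pos"][2]) for p in P])[:,:2]
    r=least_squares(lambda x:np.hypot(*(W-x[:2]).T)-x[2],[*s["tool_pos"][:2],.086],loss="soft_l1",f_scale=.001)
    print("ctr",r.x.round(4),"rms",np.sqrt(np.mean(r.fun**2)).round(4)); c=r.x[:2]-s["tool_pos"][:2]
    A=Rq(s["tool_rot"]); print("tool off mm",(A.T[:2,:2]@c*1000).round(1)); return r.x[:2]
if __name__=="__main__":
    F=pickle.load(open("f1.pkl","rb")); rimctr(F["wrist"],manip.state())
E
python3 rim.py
```

```text
ctr [0.5165 0.1795 0.0852] rms 0.0002
tool off mm [-0.5  0.4]
```

```bash

python3 -m pendant '[[0,[0.013,0,0.1],0],[0,[0.013,0,0.2],0],[0,[0.013,0,0.3],0],[0,[0.013,0,0.35],0],[0,[0.013,0,0.35],0]]' && python3 -m pendant '[[0,[0,0,0.02],0],[0,[0,0,0.04],0],[0,[0,0,0.06],0],[0,[0,0,0.06],0]]'
```

```text
time: 11.3
tool_pos: [0.5153, 0.1815, 0.1606]
tool_rot: [-0.001, 0.787, 0.617, -0.002]
contact_force: [-0.4, 0.4, -5.2]
gripper_width: 0.202
grasp_force: 60.5
time: 11.7
tool_pos: [0.5165, 0.1818, 0.1555]
tool_rot: [-0.0, 0.787, 0.617, -0.0]
contact_force: [-0.3, -0.5, -5.1]
gripper_width: 0.205
grasp_force: 60.7
```

```bash

python3 -m pendant '[[0,[0,0,0.02],0],[0,[0,0,0.04],0],[0,[0,0,0.06],0],[0,[0,0,0.06],0]]' && python3 -m pendant '[[0,[0,0,0.02],0],[0,[0,0,0.04],0],[0,[0,0,0.06],0],[0,[0,0,0.06],0]]'
```

```text
time: 12.1
tool_pos: [0.5162, 0.1817, 0.1478]
tool_rot: [-0.0, 0.787, 0.617, -0.001]
contact_force: [0.1, -0.4, -4.5]
gripper_width: 0.206
grasp_force: 60.7
time: 12.5
tool_pos: [0.5162, 0.1817, 0.1407]
tool_rot: [-0.0, 0.787, 0.617, -0.0]
contact_force: [-0.1, 0.8, -5.6]
gripper_width: 0.203
grasp_force: 60.7
```

Over the spindle without contact. Next I'll ease down to peg height in small steps.

```bash

python3 -m pendant '[[0,[0,0,0.02],0],[0,[0,0,0.04],0],[0,[0,0,0.04],0]]' && python3 -m pendant '[[0,[0,0,0.015],0],[0,[0,0,0.03],0],[0,[0,0,0.03],0]]'
```

```text
time: 12.8
tool_pos: [0.5163, 0.1817, 0.136]
tool_rot: [-0.0, 0.787, 0.617, -0.0]
contact_force: [-0.1, -0.2, -5.3]
gripper_width: 0.201
grasp_force: 60.7
time: 13.1
tool_pos: [0.5164, 0.1817, 0.1325]
tool_rot: [-0.0, 0.787, 0.617, -0.0]
contact_force: [-0.5, -0.7, -5.8]
gripper_width: 0.204
grasp_force: 60.7
```

Already 5 mm below the peg tops and still free, so the sockets have gone over the pegs.

```bash

python3 -m pendant '[[0,[0,0,0.02],0],[0,[0,0,0.04],0],[0,[0,0,0.04],0]]' && python3 -m pendant '[[0,[0,0,0.01],0],[0,[0,0,0.02],0],[0,[0,0,0.02],0]]'
```

```text
time: 13.4
tool_pos: [0.5162, 0.1817, 0.1275]
tool_rot: [-0.0, 0.787, 0.617, -0.0]
contact_force: [-1.1, 0.1, -5.2]
gripper_width: 0.2
grasp_force: 60.7
time: 13.7
tool_pos: [0.5165, 0.1817, 0.1255]
tool_rot: [-0.0, 0.787, 0.617, -0.0]
contact_force: [0.1, -0.8, -4.0]
gripper_width: 0.201
grasp_force: 60.7
```

```bash

python3 -m pendant '[[0,[0,0,0.01],0],[0,[0,0,0.01],0],[0,[0,0,0.01],0]]'
```

```text
time: 14.0
tool_pos: [0.5168, 0.1818, 0.1254]
tool_rot: [0.0, 0.787, 0.617, 0.0]
contact_force: [-3.5, -1.6, 2.2]
gripper_width: 0.205
grasp_force: 61.7
```

Contact came at TCP 0.1254 m. That is exactly 70 mm above the height at which I gripped the bowl on the table, so it is home and still held. Releasing now, then retreating and checking.

```bash

python3 -m pendant '[[0,[0,0,0.01],0],[0.3,[0,0,0],0],[0.6,[0,0,0],0],[1,[0,0,0],0],[1,[0,0,0],0],[1,[0,0,0],0],[1,[0,0,0],0],[1,[0,0,0],0]]' && python3 -m pendant '[[1,[0,0,-0.1],0],[1,[0,0,-0.3],0],[1,[0,0,-0.6],0],[1,[0,0,-1],0],[1,[0,0,-1],0],[1,[0,0,-1],0],[1,[0,0,-1],0]]' && python3 -m pendant '[[1,[0,0,-0.3],0],[1,[0,0,-0.4],0],[1,[0,0,-0.4],0],[1,[0,0,-0.4],0],[1,[0,0,-0.4],0]]'
python3 - <<'E'
from h import *
import pickle
from rim import *
F={n:grab(n) for n in("wrist","side")}
for n in F: save(F[n],"e_"+n+".png")
w=cv2.imread("pics/e_wrist.png");s=cv2.imread("pics/e_side.png")[130:230,200:340]
cv2.imwrite("pics/e.png",np.hstack([cv2.resize(w,(480,300)),cv2.resize(s,(320,300))]))
f=F["wrist"];h=cv2.cvtColor(f["img"],cv2.COLOR_RGB2HSV); m=((h[...,0]>82)&(h[...,0]<95)&(h[...,1]>120)).astype(np.uint8)
n,l,st,ce=cv2.connectedComponentsWithStats(m); i=1+np.argmax(st[1:,4]); ys,xs=np.where(l==i)
q=cv2.convexHull(np.c_[xs,ys].astype(np.float32)).reshape(-1,2)
for z in(.125,.137):
    W=np.array([onplane(f,*p,z) for p in q]).astype(np.float32)[:,:2]*1000; print(z,cv2.fitEllipse(W))
print(manip.state()["contact_force"])
E
```

```text
time: 14.8
tool_pos: [0.5166, 0.1818, 0.1244]
tool_rot: [-0.0, 0.787, 0.617, -0.0]
contact_force: [-0.3, 0.0, 0.5]
gripper_width: 0.999
grasp_force: 0.0
time: 15.5
tool_pos: [0.5161, 0.1817, 0.2438]
tool_rot: [-0.0, 0.787, 0.617, -0.001]
contact_force: [0.1, -1.6, -0.4]
gripper_width: 1.0
grasp_force: 0.0
time: 16.0
tool_pos: [0.5158, 0.1817, 0.2903]
tool_rot: [-0.001, 0.787, 0.617, -0.001]
contact_force: [0.4, -0.7, 0.4]
gripper_width: 0.999
grasp_force: 0.0
0.125 ((517.289794921875, 181.5383758544922), (169.97784423828125, 170.27146911621094), 3.4422600269317627)
0.137 ((518.0037231445312, 184.5625), (163.37171936035156, 163.65394592285156), 3.442819356918335)
[-0.45391018  1.04358356  0.23229483]
```

View pics/e.png

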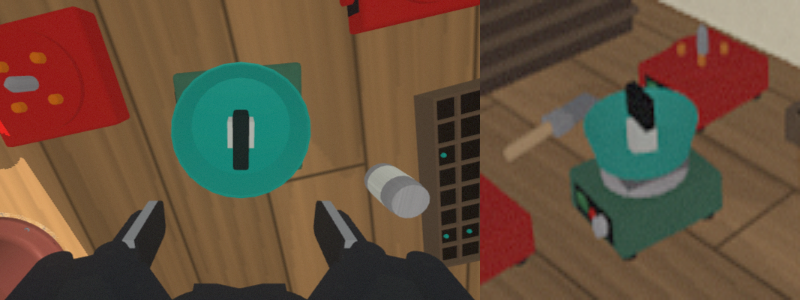

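The bowl sits level on the disc of the green base. Its rim is a true circle centred at (0.517, 0.182), with the 170 mm size expected at home height. The gripper is clear.

```bash
python3 -c "
from plant import manip
print(manip.job_done())"
```

```text
the job is handed in; nothing more can be done
None
```

The bowl is fully home and level over the drive pegs on the green base and was released only once home, with the jar, can and brush untouched; I set the angle from the camera's view of the pegs, so it dropped on without turning to feel for them, and the job is handed in (no verdict was returned).

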